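# Set the pink fly's photo slide to its mark, taking up the screw's play

### The job

On the photo slide with the pink knob and pink carriage, turn the pink knob anticlockwise until the carriage's black pointer has gone past the red mark by a good 15 mm, then turn it back clockwise to stop with the pointer on the red mark, so that the screw's play is taken up by that last clockwise move, and let go of the knob. Leave the green slide as it is.

Things in the scene. Friction and masses are not known exactly. Their poses are not given: they have to be found in the camera images.
- knob_pink_grip (a point): Grip point of the pink knob, on its vertical axis, 95 mm above the table. The knob is an upright pink bar 60 mm long, 14 wide, 38 high (top at 110 mm) on a black disc 64 mm across with its top at 72 mm, over an aluminium gearbox 80 mm square, 62 high. x lies along the bar: at the start it points along the slide to the carriage (white line at that end) and it turns with the knob; z is up.
- knob_pink (a joint): Turn of the pink knob, rad, 0 at the start, positive clockwise from above, range -1.5 to 0.9; needs about 0.1 N m and stays where left; one grasp is enough. 1 rad drives the slide's brass nut 40 mm: clockwise away from the knob, anticlockwise towards it.
- pointer_pink (a point): Tip of the black pointer, 6 mm wide, on the pink carriage (80 x 90 mm plate with a cork block and a pink fly), 42 mm above the table, over the white scale (ticks 10 mm apart) along the slide's edge, 64 mm off its centre line. The carriage runs along the slide's x axis, which points away from the knob. At the start the pointer is 12 to 30 mm beyond the mark, away from the knob.
- mark_pink: Red tab fixed on the pink slide's white scale: 6 mm along the slide, 30 mm across it, 14 mm high, top 34 mm above the table; the pointer passes over it. Origin under its centre; its x axis is the slide's, pointing away from the knob. The pointer is on the mark when both are at the same place along this axis.
- nut_pink_top (a point): Top of the brass nut, 20 mm square, in the pink carriage's 30 mm window, 53 mm above the table. It moves with the knob at once but moves the carriage only on meeting a window end: 10 mm of play, 0.25 rad of the knob. Pointer and window's middle are level: along the slide's x the pointer is 5 mm behind the nut (nearer the knob) after a clockwise move, 5 mm ahead after an anticlockwise one.
- pointer_green (a point): The same pointer tip on the other slide, which has a green knob and a green carriage and is otherwise the same. It must stay as it is.

How it is judged:
By the outcome, as a careful person would: the job done as asked, in the order asked, and still so for the second after the job is handed in, with the robot touching nothing.
It also fails if it takes over 34 s, if anything falls off the work surface, if the arm or the gripper's body presses on something with over 40 N, if the wrist force passes 120 N, or if a joint passes its speed limit or range.

### The arm

A 7-joint arm with a two-finger parallel gripper is mounted at the origin on the work surface. World frame = base frame: x ahead of the robot, y to its left, z up, the work surface at z = 0. Lengths are in m, angles in rad, forces in N, time in s.
With the tool pointing down it reaches from about 0.4 to 0.85 m from the base axis. Payload 4.5 kg.
Tool frame: the origin (TCP) lies at the very end of the fingers, on their centre line; the grasp point (between the pads) lies 19 mm behind it; z points along the fingers, x is the direction in which the jaws open and shut, and the axes are right-handed (so a half turn about z gives the same grasp; the last joint's range is limited). The gripper opens to 88 mm and grips with 3 to 60 N. Pads are 18 mm wide; open, the fingers measure 123 mm over their backs; the gripper's body (75 mm by 187 mm) begins 45 mm behind the grasp point.
Start: joints at [-1.184, 0.689, -0.195, 1.565, 0.157, 0.902, -0.215], TCP at [0.216, 0.587, 0.239] pointing down, gripper open.
Joint ranges: [-3.01, 3.01], [-0.46, 2.08], [-1.47, 1.51], [0.13, 2.56], [-1, 4.14], [0.04, 2.09], [-2.66, 2.66]. Speed limits (rad/s): [2.57, 2.57, 3.14, 3.14, 3.14, 3.14, 3.14].

### API

Orientations are given as a unit quaternion [x, y, z, w].
In Python, from plant import * gives the robot as it stands.
- The arm moves only by the tool apply_moves, never from a script. Its argument "series" is a list of rows, each an object of numbers: "x", "y", "z": the shift along the tool's x, y, z in units of 80 cm (1.0 is 80 cm); "wx", "wy", "wz": the turn, a rotation vector about the tool's x, y, z in units of pi rad (1.0 is pi rad); "fingers": the opening, from -1 (shut) to 1 (fully open), so that 0 is half open. In form: [{"x": .., "y": .., "z": .., "wx": .., "wy": .., "wz": .., "fingers": ..}, ...]. A call has 1 to 8 rows; each row shifts and turns the pose as measured when the row begins, along the tool's axes as they then stand; what a row does not reach is not made up. A row lasts 1/8 s, in which the tool goes at most 62.5 mm and 10.7 degrees, less where a joint would pass 70% of its speed; a pose out of reach is approached as far as the arm can. A call with a number of a shift or a turn outside -1 to 1 is refused whole. A call with a gripper value outside its range is refused whole. The fingers move at their own pace and stop on an object; "force" is the grip in N (left out, the last holds). Time passes only in rows, so rows that do not move let the fingers close. It gives the time, the measured TCP pose, the force and the opening at its end, in the units of the state.
- get_state(): the state, without advancing time (a new reading comes with each control period).
- snapshot(name): name is "side" or "top" or "wrist"; returns (picture, depth): 384x512x3 uint8, red, green, blue; 384x512 float32, m along the optical axis (not along the pixel's ray), 0 where there is no reading.
- camera_model(name): a dict with "camera_matrix" (3x3 intrinsics, pixels), "world_from_camera" (4x4, takes a point from camera to world coordinates). Camera axes: x right, y up, looking along -z (the intrinsics and any distortion apply to the point x, -y, -z); pixel columns grow to the right and rows downward; lengths in m; the calibration is good to about 2 mm. A picture is of the moment at which its call begins: read the wrist's pose just before it. camera_model takes no time and is no camera call; for the wrist camera it gives the pose at the moment of the call.
- finish_job(): hands the job in, once; it reports no verdict.
The state is a dict: "clock": time; "q": joint angles; "qd": joint speeds; "joint_torque": joint torques, N m; "tool_pos": TCP position; "eef_rot": TCP orientation; "contact_force": force on the tool from outside, world axes, zero at the start; "moment": the same for the moment, N m; "opening": opening from 0.0 (shut) to 1.0 (fully open).
Only numpy, scipy, OpenCV 4.12 (cv2) and the standard library are available. Lean on these libraries where they do the work, as an engineer would, in place of code of your own. Each camera call takes 0.05 s, during which the arm holds its last target. There are 200 camera calls.

## Working session

There is one attempt and no reset: what is moved stays moved. The work goes in short steps, Python scripts to look and compute and a tool call to move; the robot and the scene stay as the last step left them, time stands still between calls to the robot, and variables do not carry over. Pictures are saved under pics/ and viewed, about 8 in all and at most 12, crops included, and the job is handed in when it is done.

Besides the shell and the picture viewer there is one more tool, called in YAML: its name, and indented under it one key for each argument. apply_moves: Moves the arm, as the interface text tells. Its arguments: {"type":"object","properties":{"series":{"type":"array","items":{"type":"object","properties":{"x":{"type":"number"},"y":{"type":"number"},"z":{"type":"number"},"wx":{"type":"number"},"wy":{"type":"number"},"wz":{"type":"number"},"fingers":{"type":"number"}}}},"force":{"type":"number"}},"required":["series"]}

```bash
mkdir -p pics; cat > h.py <<'E'
from plant import *
import numpy as np, cv2
def save(n,f):
    p,d=snapshot(n); cv2.imwrite(f'pics/{f}.png',p[:,:,::-1]); np.save(f'pics/{f}.npy',d); return p,d
def ray(n,u,v,z,cm=None):
    cm=cm or camera_model(n); K=np.array(cm['camera_matrix']);T=np.array(cm['world_from_camera'])
    r=np.linalg.inv(K)@[u,v,1]; r=T[:3,:3]@[r[0],-r[1],-r[2]]; o=T[:3,3]
    return o+r*(z-o[2])/r[2]
E
python3 - <<'E'
from h import *
a,_=save('top','top1'); b,_=save('side','side1')
cv2.imwrite('pics/both.png',cv2.resize(np.hstack([a,b])[:,:,::-1],(800,300),interpolation=cv2.INTER_AREA))
s=get_state(); print(s); print(camera_model('top'))
E
```

```text
{'clock': 0.1, 'q': array([-1.18417513,  0.68991953, -0.19455481,  1.56621415,  0.15728391,
        0.90253953, -0.21510241]), 'qd': array([-0.00259702, -0.00343493,  0.00022232, -0.00315351, -0.00049117,
        0.0022656 , -0.00082753]), 'joint_torque': array([-3.38768325e-03, -5.28495455e+01, -1.27211541e+00, -1.53837883e+01,
       -5.27487556e-02,  1.91264466e-03,  4.64159211e-05]), 'tool_pos': array([0.21579023, 0.58595645, 0.23798591]), 'eef_rot': array([ 8.20202254e-01,  5.72073028e-01, -6.65561995e-04,  5.19960080e-04]), 'contact_force': array([-0.18127258, -0.12840636, -0.72207619]), 'moment': array([-0.03541117, -0.01203146,  0.0448825 ]), 'opening': 1.0000458689115035}
{'camera_matrix': array([[449.94435662,   0.        , 256.15487438],
       [  0.        , 449.94435662, 189.35259006],
       [  0.        ,   0.        ,   1.        ]]), 'world_from_camera': array([[-0.00764985,  0.99855344, -0.05322125,  0.53298433],
       [-0.99942445, -0.00939385, -0.0325963 , -0.04077491],
       [-0.0330491 ,  0.05294126,  0.99805059,  0.99813765],
       [ 0.        ,  0.        ,  0.        ,  1.        ]])}
```

View pics/top1.png

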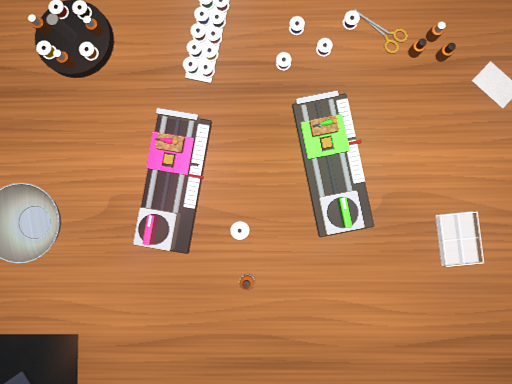

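The pink slide is on the left: knob near (150,230), carriage near (170,153), red mark near (197,177). I'll enlarge it.

```bash
python3 - <<'E'
import cv2
a=cv2.imread('pics/top1.png')[100:260,120:225]
cv2.imwrite('pics/c1.png',cv2.resize(a,None,fx=3.75,fy=3.75,interpolation=cv2.INTER_CUBIC))
E
```

```text
(no output)
```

View pics/c1.png

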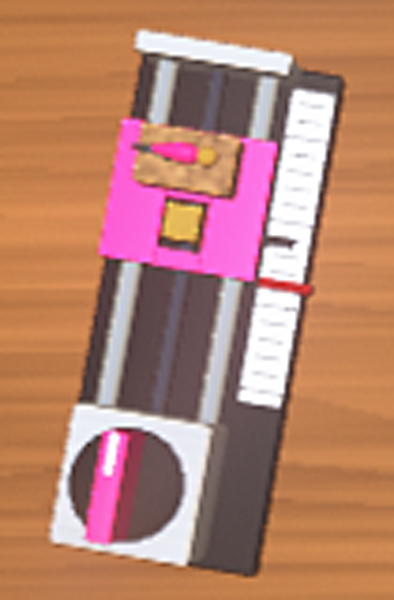

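Crop (3.75×, offset 120,100): bar top centre (104,487), ends (112,430)/(97,543); disc centre (128,486); pointer tip (293,242); mark ends (260,283)/(312,291); nut (183,222). The slide's carriage end is up in the image.

```bash
python3 - <<'E'
from h import *
P={}
for n,u,v,z in [('bar',104,487,.11),('barA',112,430,.11),('barB',97,543,.11),('disc',128,486,.072),('ptr',280,241,.042),('mark',286,287,.034),('nut',183,222,.053),('s1',313,93,.025),('s2',258,402,.025)]:
    P[n]=ray('top',u/3.75+120,v/3.75+100,z); print(n,P[n].round(4))
for a,b in [('barB','barA'),('disc','nut'),('s2','s1')]:
    d=P[b]-P[a]; print(a,b,np.degrees(np.arctan2(d[1],d[0])),np.hypot(*d[:2]))
d=P['nut']-P['disc'];d=d[:2]/np.hypot(*d[:2])
print('ptr-mark',(P['ptr']-P['mark'])[:2]@d,'nut-ptr',(P['nut']-P['ptr'])[:2]@d)
from scipy.spatial.transform import Rotation as R
s=get_state();print(R.from_quat(s['eef_rot']).as_matrix().round(3))
print(camera_model('wrist'))
E
```

```text
bar [0.5019 0.2041 0.11  ]
barA [0.532 0.2   0.11 ]
barB [0.4724 0.2076 0.11  ]
disc [0.501  0.2012 0.072 ]
ptr [0.6391 0.122  0.042 ]
mark [0.6133 0.1199 0.034 ]
nut [0.6493 0.1754 0.053 ]
s1 [0.7277 0.1055 0.025 ]
s2 [0.5474 0.1378 0.025 ]
barB barA -7.36327315674675 0.060034923415200815
disc nut -9.869092133475288 0.15054154013377882
s2 s1 -10.1500991938626 0.18312232702043152
ptr-mark 0.02502032610174671 nut-ptr 0.0009181573429720823
[[ 0.345  0.938 -0.   ]
 [ 0.938 -0.345 -0.002]
 [-0.002  0.    -1.   ]]
{'camera_matrix': array([[339.66287821,   0.        , 253.2082709 ],
       [  0.        , 339.66287821, 186.6008499 ],
       [  0.        ,   0.        ,   1.        ]]), 'world_from_camera': array([[ 0.3456593 , -0.88944322, -0.29901574,  0.13647454],
       [ 0.93835816,  0.32699358,  0.11206767,  0.61543295],
       [-0.0019016 , -0.31932109,  0.94764467,  0.3834862 ],
       [ 0.        ,  0.        ,  0.        ,  1.        ]])}
```

apply_moves:
  series:
    - {"x": -0.04,"y": 0.0625,"fingers": 1}
    - {"x": -0.04,"y": 0.0625,"fingers": 1}
    - {"x": -0.04,"y": 0.0625,"fingers": 1}
    - {"x": -0.04,"y": 0.0625,"fingers": 1}
    - {"x": -0.04,"y": 0.0625,"fingers": 1}
    - {"x": -0.04,"y": 0.0625,"fingers": 1}
    - {"x": -0.04,"y": 0.06,"fingers": 1}
    - {"wz": -0.056,"fingers": 1}
  force: 20

```text
schema error: expected keys x, y, z, wx, wy, wz, fingers
```

```bash
cat >> h.py <<'E'
from scipy.spatial.transform import Rotation as R
def err(x,y,z,ang):
    s=get_state(); M=R.from_quat(s['eef_rot']).as_matrix(); d=np.array([x,y,z])-s['tool_pos']
    a=np.degrees(np.arctan2(M[1,0],M[0,0])); print('t',s['clock'],'pos',s['tool_pos'].round(4),'ang',a.round(2),'zax',M[:,2].round(3),'q',s['q'].round(2),'F',s['contact_force'].round(1),'Mz',s['moment'].round(2),'open',round(s['opening']*88,1))
    print('need tool xyz units',(M.T@d/.8).round(4),'wz units',round(-(ang-a)/180,4))
E
python3 - <<'E'
from h import *
err(.5015,.2025,.2,80); save('wrist','w1')
err(.5015,.2025,.2,80)
E
```

```text
t 0.1 pos [0.2158 0.586  0.238 ] ang 69.79 zax [-0.    -0.002 -1.   ] q [-1.18  0.69 -0.19  1.57  0.16  0.9  -0.22] F [-0.2 -0.1 -0.7] Mz [-0.04 -0.01  0.04] open 88.0
need tool xyz units [-0.3264  0.5007  0.0481] wz units -0.0567
t 0.15 pos [0.2158 0.5861 0.2381] ang 69.79 zax [-0.    -0.001 -1.   ] q [-1.18  0.69 -0.19  1.57  0.16  0.9  -0.22] F [-0.5 -0.2 -1. ] Mz [-0.03 -0.01 -0.01] open 88.3
need tool xyz units [-0.3265  0.5007  0.0481] wz units -0.0567
```

View pics/w1.png

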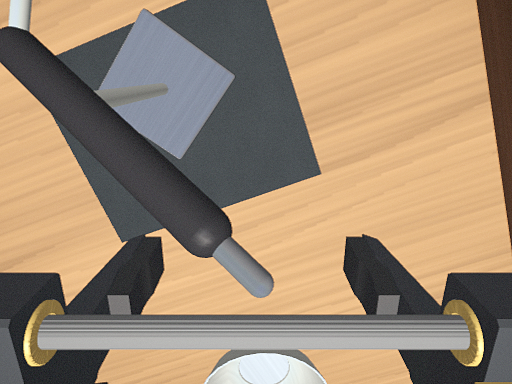

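All keys are required, so nothing moved. The wrist view shows a stand with a dark rod close by (tip at about (262,290)). I'll check where it is before moving.

```bash
python3 - <<'E'
from h import *
d=np.load('pics/w1.npy'); cm=camera_model('wrist');K=cm['camera_matrix'];T=cm['world_from_camera']
for u,v in [(262,290),(210,235),(100,130),(15,45),(20,10),(150,90),(200,80),(290,150),(265,368)]:
    Z=d[v,u]; p=np.array([(u-K[0,2])/K[0,0]*Z,-(v-K[1,2])/K[1,1]*Z,-Z,1]); print((u,v),(T@p)[:3].round(3))
E
```

```text
(262, 290) [0.218 0.589 0.264]
(210, 235) [0.191 0.576 0.254]
(100, 130) [0.136 0.538 0.222]
(15, 45) [0.08  0.502 0.19 ]
(20, 10) [0.061 0.505 0.174]
(150, 90) [0.119 0.527 0.081]
(200, 80) [0.125 0.561 0.017]
(290, 150) [0.23  0.625 0.003]
(265, 368) [0.52  0.491 0.004]
```

View pics/side1.png

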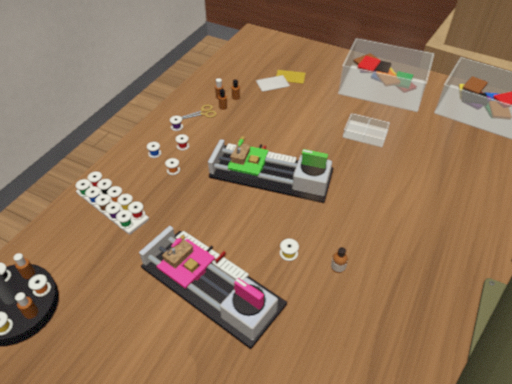

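A rod on a stand sits between the fingers: its tip is at z≈0.264 and it slopes down and away. I'll lift straight up to clear it, then travel.

apply_moves:
  series:
    - {"x": 0,"y": 0,"z": -0.04,"wx": 0,"wy": 0,"wz": 0,"fingers": 1}
    - {"x": 0,"y": 0,"z": -0.04,"wx": 0,"wy": 0,"wz": 0,"fingers": 1}
    - {"x": 0,"y": 0,"z": -0.02,"wx": 0,"wy": 0,"wz": 0,"fingers": 1}
    - {"x": 0,"y": 0.05,"z": 0,"wx": 0,"wy": 0,"wz": 0,"fingers": 1}
    - {"x": 0,"y": 0.06,"z": 0,"wx": 0,"wy": 0,"wz": 0,"fingers": 1}
    - {"x": -0.04,"y": 0.06,"z": 0,"wx": 0,"wy": 0,"wz": 0,"fingers": 1}
    - {"x": -0.04,"y": 0.06,"z": 0,"wx": 0,"wy": 0,"wz": 0,"fingers": 1}
    - {"x": -0.04,"y": 0.06,"z": 0,"wx": 0,"wy": 0,"wz": 0,"fingers": 1}
  force: 20

```text
clock: 1.15
tool_pos: [0.4009, 0.4154, 0.3172]
eef_rot: [0.817, 0.577, -0.003, -0.0]
contact_force: [0.9, 0.2, -0.9]
opening: 1.001
```

```bash
python3 - <<'E'
from h import *
err(.5015,.2025,.2,80)
E
```

```text
t 1.15 pos [0.4009 0.4154 0.3172] ang 70.49 zax [-0.005 -0.004 -1.   ] q [-0.75  0.54 -0.22  1.6   0.13  1.02  0.22] F [ 0.9  0.2 -0.9] Mz [ 0.   -0.11 -0.02] open 88.1
need tool xyz units [-0.2081  0.208   0.1469] wz units -0.0529
```

apply_moves:
  series:
    - {"x": -0.05,"y": 0.05,"z": 0,"wx": 0,"wy": 0,"wz": 0,"fingers": 1}
    - {"x": -0.05,"y": 0.05,"z": 0.02,"wx": 0,"wy": 0,"wz": 0,"fingers": 1}
    - {"x": -0.05,"y": 0.05,"z": 0.03,"wx": 0,"wy": 0,"wz": 0,"fingers": 1}
    - {"x": -0.05,"y": 0.05,"z": 0.03,"wx": 0,"wy": 0,"wz": 0,"fingers": 1}
    - {"x": 0,"y": 0,"z": 0.06,"wx": 0,"wy": 0,"wz": -0.05,"fingers": 1}
    - {"x": 0,"y": 0,"z": 0,"wx": 0,"wy": 0,"wz": 0,"fingers": 1}

```text
clock: 1.9
tool_pos: [0.5035, 0.1981, 0.203]
eef_rot: [0.772, 0.636, -0.003, 0.002]
contact_force: [0.6, 0.6, 1.6]
opening: 0.996
```

```bash
python3 - <<'E'
from h import *
err(.5015,.2025,.2,80); save('wrist','w2')
E
```

```text
t 1.9 pos [0.5035 0.1981 0.203 ] ang 78.99 zax [-0.003 -0.006 -1.   ] q [-0.32  0.63 -0.23  1.85  0.22  0.69  0.69] F [0.6 0.6 1.6] Mz [ 0.06 -0.04  0.04] open 87.6
need tool xyz units [ 0.005  -0.0036  0.0037] wz units -0.0056
```

View pics/w2.png

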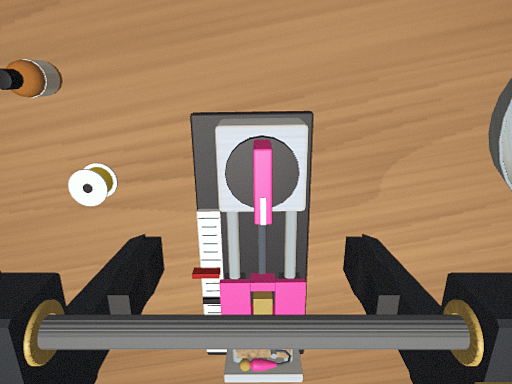

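Bar top runs (262,140)–(263,223), disc centre is (262,172), mark is (206,272), pointer is (211,300) just above the crossbar, nut (262,303).

```bash
python3 - <<'E'
from h import *
for n,u,v,z in [('A',262,141,.11),('B',263.5,223,.11),('disc',262,172,.072),('mark',206,271,.034),('ptr',211,300,.042),('nut',262,303,.053),('plL',218,124,.062),('plBL',219,211,.062)]: print(n,ray('wrist',u,v,z).round(4))
E
```

```text
A [0.4695 0.2117 0.11  ]
B [0.5329 0.2009 0.11  ]
disc [0.5033 0.2061 0.072 ]
mark [0.6118 0.1252 0.034 ]
ptr [0.6432 0.1243 0.042 ]
nut [0.6491 0.1791 0.053 ]
plL [0.4576 0.1771 0.062 ]
plBL [0.5353 0.16   0.062 ]
```

apply_moves:
  series:
    - {"x": 0.008,"y": -0.003,"z": 0.05,"wx": 0,"wy": 0,"wz": -0.006,"fingers": 1}
    - {"x": 0,"y": 0,"z": 0.05,"wx": 0,"wy": 0,"wz": 0,"fingers": 0.5}
    - {"x": 0,"y": 0,"z": 0.03,"wx": 0,"wy": 0,"wz": 0,"fingers": 0}
    - {"x": 0,"y": 0,"z": 0.01,"wx": 0,"wy": 0,"wz": 0,"fingers": -0.2}
    - {"x": 0,"y": 0,"z": 0,"wx": 0,"wy": 0,"wz": 0,"fingers": -0.4}

```text
clock: 2.58
tool_pos: [0.5121, 0.2141, 0.1005]
eef_rot: [0.768, 0.641, 0.01, 0.005]
contact_force: [0.4, -0.3, 0.7]
opening: 0.571
```

```bash
python3 - <<'E'
from h import *
err(.502,.2045,.078,80)
E
```

```text
t 2.575 pos [0.5121 0.2141 0.1005] ang 79.71 zax [ 0.021  0.005 -1.   ] q [-0.39  0.8  -0.16  1.91  0.29  0.43  0.63] F [ 0.4 -0.3  0.7] Mz [-0.   -0.04  0.04] open 50.2
need tool xyz units [-0.0143 -0.0108  0.0278] wz units -0.0016
```

apply_moves:
  series:
    - {"x": -0.012,"y": -0.009,"z": 0.005,"wx": 0.006,"wy": -0.002,"wz": 0,"fingers": -0.3}
    - {"x": 0,"y": 0,"z": 0,"wx": 0,"wy": 0,"wz": 0,"fingers": -0.3}

```text
clock: 2.82
tool_pos: [0.504, 0.2061, 0.0985]
eef_rot: [0.768, 0.641, 0.002, -0.0]
contact_force: [0.1, 0.8, 0.9]
opening: 0.357
```

```bash
python3 - <<'E'
from h import *
err(.502,.2045,.078,80)
E
```

```text
t 2.825 pos [0.504  0.2061 0.0985] ang 79.67 zax [ 0.003  0.003 -1.   ] q [-0.37  0.8  -0.17  1.93  0.29  0.43  0.64] F [0.1 0.8 0.9] Mz [ 0.03 -0.02  0.05] open 31.4
need tool xyz units [-0.0025 -0.0022  0.0256] wz units -0.0018
```

apply_moves:
  series:
    - {"x": -0.003,"y": -0.003,"z": 0.016,"wx": 0.001,"wy": -0.001,"wz": -0.002,"fingers": -0.3}
    - {"x": 0,"y": 0,"z": 0.009,"wx": 0,"wy": 0,"wz": 0,"fingers": -0.3}
    - {"x": 0,"y": 0,"z": 0.002,"wx": 0,"wy": 0,"wz": 0,"fingers": -0.3}

```text
clock: 3.2
tool_pos: [0.5016, 0.2041, 0.076]
eef_rot: [0.766, 0.643, 0.001, -0.0]
contact_force: [0.6, 0.2, 1.0]
opening: 0.349
```

```bash
python3 - <<'E'
from h import *
err(.502,.2045,.078,80); p,d=save('wrist','w3')
E
```

```text
t 3.2 pos [0.5016 0.2041 0.076 ] ang 80.0 zax [ 0.001  0.001 -1.   ] q [-0.38  0.84 -0.15  1.94  0.31  0.38  0.63] F [0.6 0.2 1. ] Mz [-0.01 -0.01  0.  ] open 30.7
need tool xyz units [ 0.0006  0.0004 -0.0024] wz units 0.0
```

View pics/w3.png

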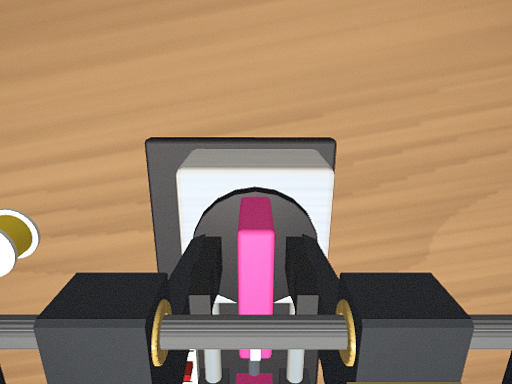

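The bar (column 256) is centred between the fingers (220 and 287). Closing.

apply_moves:
  series:
    - {"x": 0,"y": 0,"z": -0.002,"wx": 0,"wy": 0,"wz": 0,"fingers": -0.6}
    - {"x": 0,"y": 0,"z": 0,"wx": 0,"wy": 0,"wz": 0,"fingers": -1}
    - {"x": 0,"y": 0,"z": 0,"wx": 0,"wy": 0,"wz": 0,"fingers": -1}
    - {"x": 0,"y": 0,"z": 0,"wx": 0,"wy": 0,"wz": 0,"fingers": -1}
    - {"x": 0,"y": 0,"z": 0,"wx": 0,"wy": 0,"wz": 0,"fingers": -1}
  force: 20

```text
clock: 3.88
tool_pos: [0.5018, 0.2049, 0.0778]
eef_rot: [0.766, 0.643, 0.001, -0.001]
contact_force: [-0.5, 1.0, -1.6]
opening: 0.157
```

```bash
python3 - <<'E'
from h import *
err(.502,.2045,.078,80)
E
```

```text
t 3.875 pos [0.5018 0.2049 0.0778] ang 80.02 zax [ 0.001  0.003 -1.   ] q [-0.38  0.83 -0.16  1.94  0.3   0.39  0.63] F [-0.5  1.  -1.6] Mz [ 0.02  0.01 -0.06] open 13.8
need tool xyz units [-0.0004  0.0004 -0.0003] wz units 0.0001
```

apply_moves:
  series:
    - {"x": 0,"y": 0,"z": 0,"wx": 0,"wy": 0,"wz": -0.03,"fingers": -1}
    - {"x": 0,"y": 0,"z": 0,"wx": 0,"wy": 0,"wz": -0.03,"fingers": -1}
    - {"x": 0,"y": 0,"z": 0,"wx": 0,"wy": 0,"wz": -0.03,"fingers": -1}
    - {"x": 0,"y": 0,"z": 0,"wx": 0,"wy": 0,"wz": -0.03,"fingers": -1}

```text
clock: 4.38
tool_pos: [0.5018, 0.2043, 0.0778]
eef_rot: [0.628, 0.778, 0.001, -0.0]
contact_force: [0.7, 0.2, -2.8]
opening: 0.159
```

```bash
python3 - <<'E'
from h import *
err(.502,.2047,.078,80+69)
E
```

```text
t 4.375 pos [0.5018 0.2043 0.0778] ang 102.21 zax [ 0.001  0.002 -1.   ] q [-0.32  0.84 -0.25  1.94  0.46  0.42  0.87] F [ 0.7  0.2 -2.8] Mz [ 0.06  0.03 -0.15] open 14.0
need tool xyz units [ 0.0004  0.0004 -0.0003] wz units -0.26
```

Good tracking and low forces. Continuing.

apply_moves:
  series:
    - {"x": 0,"y": 0,"z": 0,"wx": 0,"wy": 0,"wz": -0.035,"fingers": -1}
    - {"x": 0,"y": 0,"z": 0,"wx": 0,"wy": 0,"wz": -0.035,"fingers": -1}
    - {"x": 0,"y": 0,"z": 0,"wx": 0,"wy": 0,"wz": -0.035,"fingers": -1}
    - {"x": 0,"y": 0,"z": 0,"wx": 0,"wy": 0,"wz": -0.035,"fingers": -1}
    - {"x": 0,"y": 0,"z": 0,"wx": 0,"wy": 0,"wz": -0.035,"fingers": -1}
    - {"x": 0,"y": 0,"z": 0,"wx": 0,"wy": 0,"wz": -0.035,"fingers": -1}
    - {"x": 0,"y": 0,"z": 0,"wx": 0,"wy": 0,"wz": -0.035,"fingers": -1}
    - {"x": 0,"y": 0,"z": 0,"wx": 0,"wy": 0,"wz": 0,"fingers": -1}

```text
clock: 5.38
tool_pos: [0.5024, 0.2034, 0.0777]
eef_rot: [0.28, 0.96, 0.001, 0.001]
contact_force: [-0.7, 1.3, -1.2]
opening: 0.154
```

```bash
python3 - <<'E'
from h import *
err(.502,.2047,.078,80+69); p,_=save('top','top2'); save('side','side2')
a=p[100:260,120:225,::-1]; b=cv2.imread('pics/side2.png')[220:350,130:300]
a=cv2.resize(a,None,fx=3.75,fy=3.75,interpolation=cv2.INTER_CUBIC); b=cv2.resize(b,(400,306),interpolation=cv2.INTER_CUBIC)
c=np.zeros((600,a.shape[1]+400,3),np.uint8); c[:,:a.shape[1]]=a; c[:306,a.shape[1]:]=b; cv2.imwrite('pics/c2.png',c)
E
```

```text
t 5.375 pos [0.5024 0.2034 0.0777] ang 147.48 zax [ 0.002  0.001 -1.   ] q [-0.21  0.86 -0.45  1.93  0.73  0.51  1.4 ] F [-0.7  1.3 -1.2] Mz [0.23 0.13 0.04] open 13.6
need tool xyz units [ 0.0013  0.0011 -0.0003] wz units -0.0084
```

View pics/c2.png

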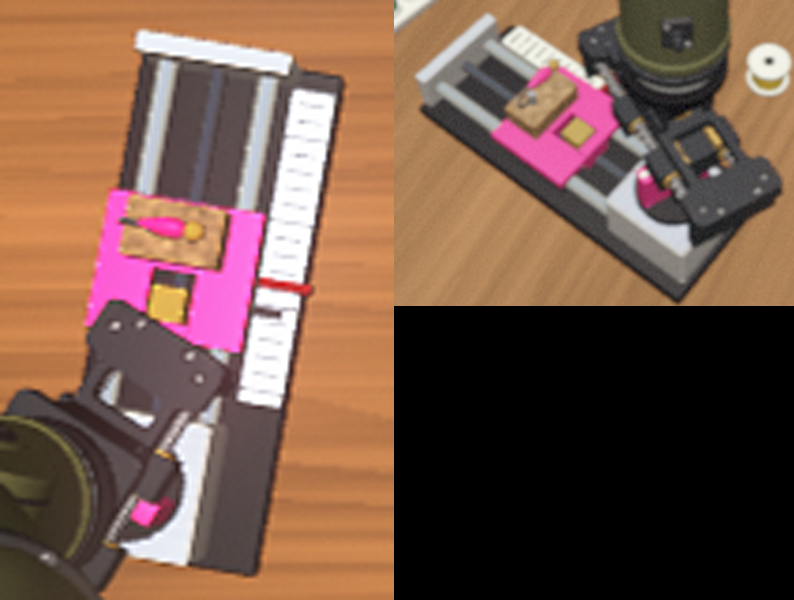

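Pointer's now at crop (274,313), past the mark at (286,287). Measuring both with the same calibration.

```bash
python3 - <<'E'
from h import *
D=np.array([np.cos(np.radians(-10)),np.sin(np.radians(-10))])
f=lambda u,v,z: (ray('top',u/3.75+120,v/3.75+100,z)[:2]@D)*1000
m=f(286,287,.034); print('mark',m)
for n,u,v in [('before tip',292,242.5),('before root',270,240),('now tip',280,314),('now root',258,312)]: print(n,f(u,v,.042)-m)
print('nut before',f(183,222,.053)-m,'nut now',f(168,303,.053)-m)
E
```

```text
mark 583.198902394136
before tip 25.278065489656797
before root 24.63663381525089
now tip -16.209930276507862
now root -17.153134101044998
nut before 25.79941560998691 nut now -20.912422062415885
```

Pointer's at about −16.5 mm and the nut at −21, as expected. I'll add about 4° so the 15 mm is certain.

apply_moves:
  series:
    - {"x": 0.001,"y": 0.001,"z": 0,"wx": 0,"wy": 0,"wz": -0.015,"fingers": -1}
    - {"x": 0,"y": 0,"z": 0,"wx": 0,"wy": 0,"wz": -0.01,"fingers": -1}
    - {"x": 0,"y": 0,"z": 0,"wx": 0,"wy": 0,"wz": 0,"fingers": -1}

```text
clock: 5.85
tool_pos: [0.5025, 0.2034, 0.0778]
eef_rot: [0.241, 0.97, -0.0, 0.001]
contact_force: [1.3, -0.3, -0.5]
opening: 0.159
```

```bash
cat >> h.py <<'E'
def topcrop(f):
    p,_=save('top',f); a=p[150:200,170:220,::-1]; a=cv2.resize(a,None,fx=11,fy=11,interpolation=cv2.INTER_CUBIC); cv2.imwrite(f'pics/{f}c.png',a)
D=np.array([np.cos(np.radians(-10)),np.sin(np.radians(-10))])
def along(u,v,z,k=11,o=(170,150)): return (ray('top',(u+.5)/k-.5+o[0],(v+.5)/k-.5+o[1],z)[:2]@D)*1000
E
python3 - <<'E'
from h import *
err(.502,.204,.078,80+69); topcrop('top3')
E
```

```text
t 5.85 pos [0.5025 0.2034 0.0778] ang 152.05 zax [ 0.002 -0.001 -1.   ] q [-0.2   0.87 -0.47  1.93  0.76  0.53  1.46] F [ 1.3 -0.3 -0.5] Mz [0.06 0.02 0.01] open 13.9
need tool xyz units [ 0.0009  0.0004 -0.0003] wz units 0.0169
```

View pics/top3c.png

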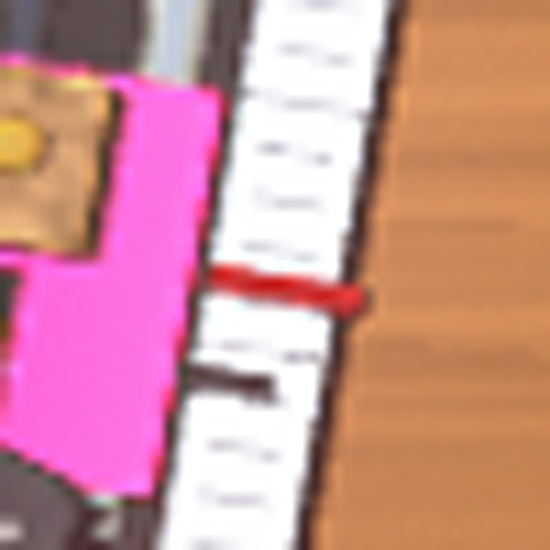

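```bash
python3 - <<'E'
from h import *
m=along(285,285,.034); print(m, along(200,376,.042)-m, along(265,382,.042)-m)
p=cv2.imread('pics/top3.png').astype(int); w=p[165:190,185:206]
wt=np.clip(w[:,:,2]-np.maximum(w[:,:,1],w[:,:,0])-60,0,None); 
for c in range(5,16): 
    col=wt[:,c]; print(c+185,(np.arange(165,190)@col/max(col.sum(),1)).round(2),col.max(), end=' | ')
E
```

```text
585.2127373039734 -20.65991110798882 -19.72658243971989
190 174.62 99 | 191 174.99 95 | 192 175.15 91 | 193 175.47 94 | 194 175.47 93 | 195 175.46 104 | 196 175.71 97 | 197 175.99 96 | 198 176.17 94 | 199 176.47 95 | 200 176.64 95 |
```

Pointer's 20 mm past the mark. Now going back clockwise, about 36° of the expected 43°.

apply_moves:
  series:
    - {"x": 0,"y": 0,"z": 0,"wx": 0,"wy": 0,"wz": 0.033,"fingers": -1}
    - {"x": 0,"y": 0,"z": 0,"wx": 0,"wy": 0,"wz": 0.033,"fingers": -1}
    - {"x": 0,"y": 0,"z": 0,"wx": 0,"wy": 0,"wz": 0.033,"fingers": -1}
    - {"x": 0,"y": 0,"z": 0,"wx": 0,"wy": 0,"wz": 0.033,"fingers": -1}
    - {"x": 0,"y": 0,"z": 0,"wx": 0,"wy": 0,"wz": 0.033,"fingers": -1}
    - {"x": 0,"y": 0,"z": 0,"wx": 0,"wy": 0,"wz": 0.025,"fingers": -1}
    - {"x": 0,"y": 0,"z": 0,"wx": 0,"wy": 0,"wz": 0,"fingers": -1}

```text
clock: 6.78
tool_pos: [0.5019, 0.204, 0.0778]
eef_rot: [0.523, 0.852, 0.0, 0.001]
contact_force: [1.3, 0.3, -1.2]
opening: 0.158
```

```bash
python3 - <<'E'
from h import *
err(.502,.204,.078,109); topcrop('top4')
E
```

```text
t 6.775 pos [0.5019 0.204  0.0778] ang 116.97 zax [ 0.002 -0.001 -1.   ] q [-0.29  0.84 -0.31  1.94  0.56  0.45  1.03] F [ 1.3  0.3 -1.2] Mz [-0.08 -0.09 -0.02] open 13.9
need tool xyz units [-0.0001  0.0001 -0.0003] wz units 0.0443
```

View pics/top4c.png

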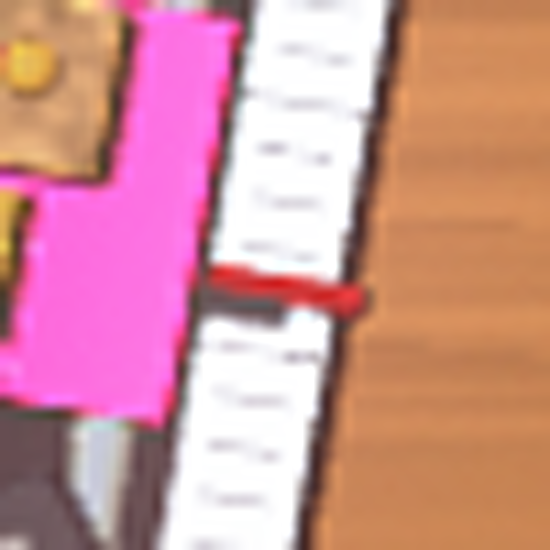

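The pointer's still about 5.5 mm short, so the next step is roughly 7°.

apply_moves:
  series:
    - {"x": 0,"y": 0,"z": 0,"wx": 0,"wy": 0,"wz": 0.02,"fingers": -1}
    - {"x": 0,"y": 0,"z": 0,"wx": 0,"wy": 0,"wz": 0.019,"fingers": -1}
    - {"x": 0,"y": 0,"z": 0,"wx": 0,"wy": 0,"wz": 0,"fingers": -1}

```text
clock: 7.2
tool_pos: [0.5018, 0.2041, 0.0777]
eef_rot: [0.573, 0.82, 0.0, 0.001]
contact_force: [0.4, -1.2, -1.5]
opening: 0.156
```

```bash
python3 - <<'E'
from h import *
err(.502,.204,.078,109); topcrop('top5'); a=cv2.imread('pics/top5c.png')
save('side','side5'); cm=camera_model('side')
K=cm['camera_matrix'];T=np.linalg.inv(cm['world_from_camera'])
q=T@[.613,.122,.036,1]; u,v=K[0,0]*q[0]/-q[2]+K[0,2],K[1,2]+K[1,1]*q[1]/q[2]; print(u,v)
u,v=int(u),int(v); b=cv2.imread('pics/side5.png')[v-25:v+25,max(u-12,0):u+13]; cv2.imwrite('pics/c5.png',np.hstack([a[:, :],cv2.resize(b,(250,500),interpolation=cv2.INTER_CUBIC)[:550] if 0 else cv2.copyMakeBorder(cv2.resize(b,(250,500),interpolation=cv2.INTER_CUBIC),0,50,0,0,cv2.BORDER_CONSTANT)]))
E
```

```text
t 7.2 pos [0.5018 0.2041 0.0777] ang 110.08 zax [ 0.002 -0.    -1.   ] q [-0.31  0.84 -0.28  1.94  0.52  0.43  0.95] F [ 0.4 -1.2 -1.5] Mz [-0.02 -0.06 -0.02] open 13.7
need tool xyz units [-0.0003  0.0002 -0.0003] wz units 0.006
221.08791048234863 254.75055533588358
```

View pics/c5.png

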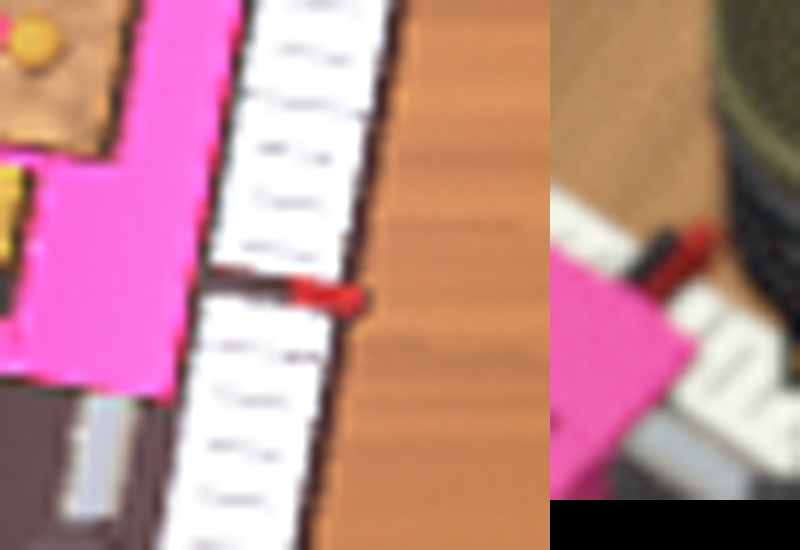

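Odometry gives about −0.9 mm. The image gives −1.1 mm after allowing for the height difference. A last clockwise nudge of about 1.5°.

apply_moves:
  series:
    - {"x": 0,"y": 0,"z": 0,"wx": 0,"wy": 0,"wz": 0.008,"fingers": -1}
    - {"x": 0,"y": 0,"z": 0,"wx": 0,"wy": 0,"wz": 0,"fingers": -1}

```text
clock: 7.55
tool_pos: [0.5018, 0.2042, 0.0778]
eef_rot: [0.583, 0.812, 0.0, 0.001]
contact_force: [-0.0, -0.5, -0.8]
opening: 0.155
```

```bash
python3 - <<'E'
from h import *
err(.502,.204,.078,108.6); topcrop('top6')
E
```

```text
t 7.55 pos [0.5018 0.2042 0.0778] ang 108.65 zax [ 0.002  0.    -1.   ] q [-0.31  0.84 -0.28  1.94  0.51  0.43  0.93] F [-0.  -0.5 -0.8] Mz [-0.05 -0.01  0.08] open 13.7
need tool xyz units [-0.0003  0.0002 -0.0003] wz units 0.0003
```

On target. Release, then lift straight up.

apply_moves:
  series:
    - {"x": 0,"y": 0,"z": 0,"wx": 0,"wy": 0,"wz": 0,"fingers": -0.5}
    - {"x": 0,"y": 0,"z": 0,"wx": 0,"wy": 0,"wz": 0,"fingers": 0}
    - {"x": 0,"y": 0,"z": 0,"wx": 0,"wy": 0,"wz": 0,"fingers": 0.2}
    - {"x": 0,"y": 0,"z": -0.015,"wx": 0,"wy": 0,"wz": 0,"fingers": 0.2}
    - {"x": 0,"y": 0,"z": -0.03,"wx": 0,"wy": 0,"wz": 0,"fingers": 0.2}
    - {"x": 0,"y": 0,"z": -0.04,"wx": 0,"wy": 0,"wz": 0,"fingers": 0.2}
    - {"x": 0,"y": 0,"z": -0.05,"wx": 0,"wy": 0,"wz": 0,"fingers": 0.2}
    - {"x": 0,"y": 0,"z": -0.05,"wx": 0,"wy": 0,"wz": 0,"fingers": 0.2}

```text
clock: 8.6
tool_pos: [0.4997, 0.204, 0.2307]
eef_rot: [0.582, 0.813, -0.001, -0.001]
contact_force: [0.3, 0.2, 0.6]
opening: 0.599
```

```bash
python3 - <<'E'
from h import *
err(.502,.204,.2,108.6); topcrop('top7'); save('wrist','w7')
a=cv2.imread('pics/top7c.png');b=cv2.imread('pics/w7.png')
c=cv2.copyMakeBorder(cv2.resize(b,(400,300),interpolation=cv2.INTER_AREA),0,100,0,0,cv2.BORDER_CONSTANT)
cv2.imwrite('pics/c7.png',np.hstack([cv2.resize(a,(400,400)),c]))
E
```

```text
t 8.6 pos [0.4997 0.204  0.2307] ang 108.76 zax [-0.003 -0.001 -1.   ] q [-0.2   0.61 -0.44  1.82  0.35  0.79  1.07] F [0.3 0.2 0.6] Mz [ 0.08  0.01 -0.02] open 52.7
need tool xyz units [-0.001   0.0029  0.0384] wz units 0.0009
```

View pics/c7.png

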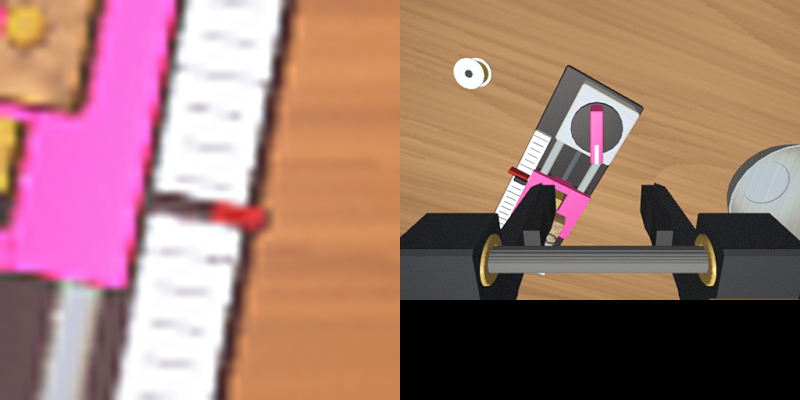

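The knob is released and the pointer lies over the red mark. One enlarged wrist view to confirm.

```bash
python3 - <<'E'
import cv2
b=cv2.imread('pics/w7.png')[195:245,125:195]
cv2.imwrite('pics/c8.png',cv2.resize(b,None,fx=10,fy=10,interpolation=cv2.INTER_CUBIC))
E
```

```text
(no output)
```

View pics/c8.png

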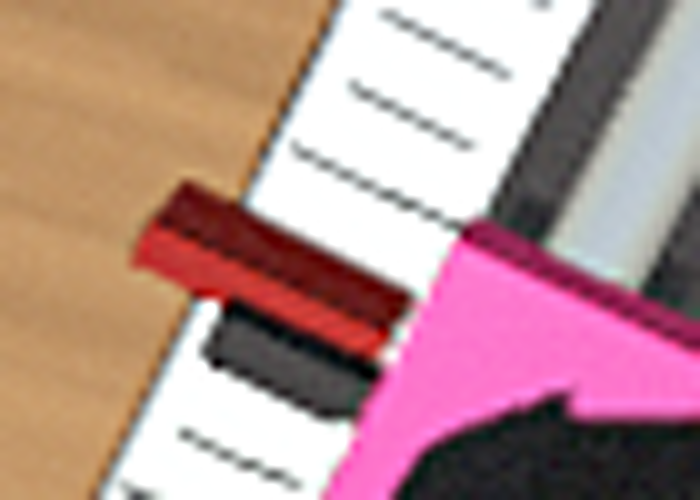

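In the wrist crop, the mark's top face is the bright red band from (143,247) to (383,341), and the pointer's top is the grey band from (217,338) on.

```bash
python3 - <<'E'
from h import *
f=lambda u,v,z:ray('wrist',(u+.5)/10-.5+125,(v+.5)/10-.5+195,z)
g=lambda p:p[:2]@D*1000
L,Rr=f(143,247,.034),f(383,341,.034)
print('mark',g(L),g(Rr),L,Rr)
for z in (.042,.044): print('ptr',z,g(f(217,338,z)),g(f(350,392,z)),f(217,338,z))
m=along(285,285,.034); print('top mark',m,'ptr top', along(248,277,.042), along(248,281,.042))
E
```

```text
mark 581.6723527439186 579.4686153313654 [0.60995085 0.10948561 0.034     ] [0.6126408  0.13743188 0.034     ]
ptr 0.042 583.3022288992167 582.3520174787649 [0.61365835 0.12112579 0.042     ]
ptr 0.044 582.1164343579612 581.171869750925 [0.61251492 0.12146976 0.044     ]
top mark 585.2127373039734 ptr top 585.1271498454569 584.357308039261
```

The two views differ by about 2 mm and depend on the assumed height. Depth gives the height directly, so a quick check.

```bash
python3 - <<'E'
from h import *
cm=camera_model('wrist');K=cm['camera_matrix'];T=cm['world_from_camera'];d=np.mean([snapshot('wrist')[1] for _ in range(8)],0)
def w(u,v):
    u,v=(u+.5)/10-.5+125,(v+.5)/10-.5+195; Z=d[round(v),round(u)]; p=(T@[(u-K[0,2])/K[0,0]*Z,-(v-K[1,2])/K[1,1]*Z,-Z,1])[:3]; return (p*1000).round(1),(p[:2]@D*1000).round(1)
for n,P in {'mark':[(180,262),(230,280),(280,300),(330,320)],'ptr':[(230,342),(260,355),(290,368),(320,380)],'scale':[(370,180),(280,470)]}.items():
    for q in P: print(n,q,*w(*q))
E
```

```text
mark (180, 262) [612.5 113.1  30.3] 583.5
mark (230, 280) [613.2 118.8  29.7] 583.2
mark (280, 300) [614.  124.6  29.2] 583.1
mark (330, 320) [615.4 130.4  27.9] 583.4
ptr (230, 342) [614.9 122.2  39.9] 584.3
ptr (260, 355) [615.2 125.8  40.2] 584.0
ptr (290, 368) [616.1 129.2  39.5] 584.3
ptr (320, 380) [616.  132.7  40.2] 583.6
scale (370, 180) [598.8 130.1  24.4] 567.2
scale (280, 470) [630.7 130.6  36.4] 598.4
```

Depth puts the pointer about 0.8 mm beyond the mark and the top camera puts it 0 to 0.9 mm short, so it's on the mark to within about 1 mm. Handing in.

```bash
python3 - <<'E'
from h import *
print(finish_job(), get_state()['clock'])
E
```

```text
the job is handed in; nothing more can be done
the job is handed in; nothing more can be done
```

The pink carriage's pointer is on the red mark to within about 1 mm, and the screw's play is taken up by the final clockwise move. The job was handed in at about 9 s on the robot's clock.

- **What I did:** I gripped the pink knob once and turned it anticlockwise by about 72°. That took the pointer about 20 mm past the mark. I then turned it back clockwise only, about 43°, in three steps, opened the gripper and lifted clear. The arm never went near the green slide, and I did not look at it again at the end.
- **Last checks:** After release, the top camera put the pointer 0 to 0.9 mm short of the mark. The wrist camera's depth put it about 0.8 mm beyond, and the knob's turn works out to about 0 mm.
- **Disagreement:** One wrist reading that relied on the given heights showed about 2 mm beyond the mark. I trusted the others over it, because that view is oblique and sensitive to the height assumed.
- **Other events:** My first move call was refused because the rows lacked some of the required keys, so nothing moved. A rod on a stand sat between the open fingers at the start, so I lifted straight up to clear it. The forces read between moves stayed under 3 N.

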